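Slide the tube block onto the shaker's pegs and clamp it

ROBOT

A 6-joint arm with a two-finger parallel gripper is mounted at the origin on the work surface. World frame = base frame: x ahead of the robot, y to its left, z up, the work surface at z = 0. Lengths are in m, angles in rad, forces in N, time in s.
With the tool pointing down it reaches from about 0.35 to 0.975 m from the base axis. Payload 4.9 kg.
Tool frame: the origin (TCP) lies at the very end of the fingers, on their centre line; the grasp point (between the pads) lies behind it (manip.pinch_z is the y of the grasp point in the tool frame, in m); y points along the fingers, x is the direction in which the jaws open and shut, and the axes are right-handed (so a half turn about y gives the same grasp; the last joint's range is limited). The gripper opens to 85 mm and grips with 20 to 120 N. Pads are 22 mm wide; open, the fingers measure 114 mm over their backs; the gripper's body (76 mm by 85 mm) begins 54 mm behind the grasp point. The pads swing forward as they close: fully open they stand 13 mm farther back than shut.
Start: joints at [-1.359, 0.053, 1.613, -0, 1.476, -0.119], TCP at [0.203, -0.591, 0.231] pointing down, gripper open.
Joint ranges: [-3.01, 3.01], [-1.01, 2.22], [0.06, 2.58], [-1.02, 4.17], [0.09, 2.62], [-3.14, 3.14]. Speed limits (rad/s): [2.57, 2.57, 3.14, 3.14, 3.14, 3.14].

INTERFACE

Orientations are given as a unit quaternion [w, x, y, z].
In Python, from plant import manip gives the robot as it stands.
- The arm moves only by the tool drive_tool, never from a script. Its argument "motion" is a list of rows, each a list of 3 entries, a list of its own where there are three numbers: the shift along the tool's x, y, z in units of 25 mm (1.0 is 25 mm), then the turn, a rotation vector about the tool's x, y, z in units of 5 degrees (1.0 is 5 degrees), then the closure, from -1 (fully open) to 1 (shut). A call has 1 to 12 rows; each row shifts and turns the commanded pose from where the row before left it, along the tool's axes as they then stand; what a row does not reach is not made up. A row lasts 1/10 s, in which the tool goes at most 50 mm and 8.59 degrees, less where a joint would pass 70% of its speed; a pose out of reach is approached as far as the arm can. A call is refused whole if a number of a shift passes 1 or a number of a turn 1, either way. A call with a gripper value outside its range is refused whole. The fingers move at their own pace and stop on an object; the grip force is fixed at half the most. Time passes only in rows, so rows that do not move let the fingers close. It gives the time, the measured TCP pose, the force and the opening at its end, in the units of the state.
- manip.state(): the state, without advancing time (a new reading comes with each control period).
- manip.grab_frame(name): name is "scene" or "top" or "wrist"; returns a dict with "img" (480x640x3 uint8, blue, green, red), "range_z" (480x640 float32, m along the optical axis (not along the pixel's ray), 0 where there is no reading), "camera_matrix" (3x3 intrinsics, pixels), "k1" (the pictures are not rectified: a ray, as slopes to the right and down, at radius r is drawn at 1 + k1 r^2 times it, then the intrinsics apply), "world_from_camera" (4x4, takes a point from camera to world coordinates); the wrist camera has in their place "T_tool_cam" (4x4, takes a point from camera to tool coordinates, whose origin is the TCP and whose axes are the tool frame's). Camera axes: x right, y down, z forward; pixel columns grow to the right and rows downward; lengths in m; the calibration is good to about 2 mm. A picture is of the moment at which its call begins: read the wrist's pose just before it.
- manip.job_done(): hands the job in, once; it reports no verdict.
The state is a dict: "time": time; "joint_pos": joint angles; "joint_vel": joint speeds; "joint_efforts": joint torques, N m; "tool_pos": TCP position; "tool_rot": TCP orientation; "contact_force": force on the tool from outside, world axes, zero at the start; "ft_torque": the same for the moment, N m; "gripper_width": opening from 0.0 (shut) to 1.0 (fully open).
Only numpy, scipy, OpenCV 4.12 (cv2) and the standard library are available. Lean on these libraries where they do the work, as an engineer would, in place of code of your own. Each camera call takes 0.05 s, during which the arm holds its last target. There are 200 camera calls.

TASK

The blue tube block has been left riding on top of the shaker's four alignment pegs. Without lifting or tipping it, gently slide it until it drops fully home on the pegs, flat on the platform, then swing the red-knobbed clamp bar round over the block as far as it goes and let go. Leave the other things on the bench alone.

Things in the scene. Friction and masses are not known exactly. Their poses are not given: they have to be found in the camera images.
- shaker: White bench shaker, 210 (x) by 240 (y) by 80 mm tall, fixed. Origin: centre of its underside, on the bench. Its own x axis points to its rear (away from the robot), y to its left, z up; its yaw varies. 'Shaker x, y' below are in this frame, heights above this origin.
- deck_middle (a point): Middle of the peg platform's stroke, on its upper face, 88 mm up. Steel platform 118 (x) by 176 (y) mm; four pegs 10 mm across, 7 mm tall, at x +-28, y +-42 mm from its centre. Square with the shaker and at shaker x = 0, but parked anywhere within 8 mm left or right (y) of this point. That is not measured and the block hides the pegs: slide the block along y until it drops.
- rear_stop (a point): Middle of the front top edge of the low blue rear stop: front face at shaker x = +55.3 mm, 100 mm long in y, 10 mm thick, top at 102 mm. A block flush against it is square and its sockets are in line with the pegs in x (0.3 mm off), so that it then only needs sliding along y.
- block_centre (a point): Centre (20 mm above the underside) of the blue tube block, 110 (x) by 150 (y) by 40 mm, 0.44 to 0.77 kg, too wide to grasp; sliding takes 3 to 10 N. Starts riding level on the peg tops, this point 115 mm up; seated it is 108 mm up, axes as the shaker's. Starts 12 to 20 mm short of the rear stop, 14 to 22 mm to the right (shaker -y) of the middle, turned up to 0.12 rad.
- block_top (a point): Middle of the block's top face, 20 mm above block_centre. Four fixed white-capped tubes stand 26 mm above it in a front row at block x = -34 mm, y -50 to +50 mm; the rest is flat. The underside has four square sockets 13 mm wide, 10 mm deep, at x +-28, y +-42 mm from the centre; each takes a peg with 1.5 mm to spare on every side.
- clamp_post (a point): Top of the post the clamp bar swivels on, at shaker x = +80 mm, y = 0, height 128 mm. The steel bar is 16 mm wide and reaches 63 mm from the post's axis; its underside is 131 mm up, 3 mm above a seated block's top. An unseated block is in its way.
- clamp (a joint): Angle of the clamp bar, rad. Grows as it turns clockwise seen from above: at 0.5 the bar points along shaker -y, at 2.07 (end stop, fully closed) along shaker -x over the middle of the block. Starts open, at 0 to 0.5. Light friction (about 1 N at the knob); it stays where it is left.
- clamp_knob (a point): Middle of the clamp's upright red knob, a pin 16 mm across standing on the bar 55 mm from the post's axis, from 137 to 169 mm above the bench (this point is 153 mm above it). It can be pushed from the side or pinched from above.
- tube_rack: White tube rack, 100 by 170 mm, 102 mm tall with its blue caps; a bystander, to be left alone. Origin: centre of its underside.
- wash_bottle: White bottle with red cap, 64 mm across, 170 mm tall; a bystander, to be left alone. Origin: centre of its underside.
- marker: Orange marker pen, 140 mm long, 15 mm thick; a bystander, to be left alone. Origin: centre of its underside.
- tip_box: Blue pipette-tip box with clear lid, 89 by 124 mm, 90 mm tall; a bystander, to be left alone. Origin: centre of its underside.
- jar: Clear jar with blue cap, 68 mm across, 85 mm tall; a bystander, to be left alone. Origin: centre of its underside.
- petri_dish: Closed glass dish, 94 mm across, 16 mm tall; a bystander, to be left alone. Origin: centre of its underside.
Things that resemble listed ones, but are neither listed nor needed, are in the scene too. What is shaped like the part that bears block_centre but brown or purple is not meant.

How it is judged:
By the outcome, as a careful person would: the job done as asked, in the order asked, and still so for the second after the job is handed in, with the robot touching nothing.
It also fails if it takes over 64 s, if anything falls off the work surface, if the arm or the gripper's body presses on something with over 40 N, if the wrist force passes 120 N, or if a joint passes its speed limit or range.

## Working session

There is one attempt and no reset: what is moved stays moved. The work goes in short steps, Python scripts to look and compute and a tool call to move; the robot and the scene stay as the last step left them, time stands still between calls to the robot, and variables do not carry over. Pictures are saved under pics/ and viewed, about 8 in all and at most 12, crops included, and the job is handed in when it is done.

Besides the shell and the picture viewer there is one more tool, called after "Call:" by a JSON object that holds its "api" and its "payload". drive_tool: Moves the arm, as the interface text tells. Its arguments: {"type":"object","properties":{"motion":{"type":"array","items":{"type":"array"}}},"required":["motion"]}

```bash
mkdir -p pics; ls
cat > h.py <<'E'
import numpy as np, cv2
from plant import manip
from scipy.spatial.transform import Rotation as R
def grab(name):
    s=manip.state(); f=manip.grab_frame(name)
    if name=="wrist":
        q=np.array(s["tool_rot"]); T=np.eye(4); T[:3,:3]=R.from_quat(q[[1,2,3,0]]).as_matrix(); T[:3,3]=s["tool_pos"]
        f["world_from_camera"]=T@np.array(f["T_tool_cam"])
    return f
def rays(f,uv):
    K=np.array(f["camera_matrix"]); uv=np.atleast_2d(np.float64(uv))
    d=cv2.undistortPoints(uv[:,None],K,np.array([f["k1"],0,0,0.]))[:,0]
    return np.c_[d,np.ones(len(d))]
def onplane(f,uv,z):
    T=np.array(f["world_from_camera"]); d=rays(f,uv)@T[:3,:3].T; o=T[:3,3]
    return o+d*((z-o[2])/d[:,2])[:,None]
def cloud(f):
    T=np.array(f["world_from_camera"]); v,u=np.mgrid[:480,:640]
    d=rays(f,np.c_[u.ravel(),v.ravel()])*f["range_z"].reshape(-1,1)
    return (d@T[:3,:3].T+T[:3,3]).reshape(480,640,3)
def save(n,img): cv2.imwrite("pics/"+n,img)
E
python3 - <<'E'
from h import *
a=grab("scene");b=grab("top")
save("s.png",a["img"]);save("t.png",b["img"])
np.set_printoptions(precision=3,suppress=True)
for f in(a,b): print(np.array(f["world_from_camera"]),f["k1"])
print(manip.state(),manip.pinch_z)
E
```

```text
pics
[[ 0.72   0.525 -0.455  1.299]
 [ 0.694 -0.544  0.471 -0.776]
 [-0.001 -0.655 -0.756  1.367]
 [ 0.     0.     0.     1.   ]] -0.020282554049173687
[[ 0.021 -0.984  0.178  0.354]
 [-1.    -0.021 -0.001 -0.006]
 [ 0.005 -0.178 -0.984  1.3  ]
 [ 0.     0.     0.     1.   ]] -0.04553310114781627
{'time': 0.1, 'joint_pos': array([-1.359,  0.053,  1.614,  0.   ,  1.476, -0.119]), 'joint_vel': array([ 0.001, -0.   , -0.003, -0.   , -0.002,  0.001]), 'joint_efforts': array([  0.001, -39.49 , -37.136,  -0.   ,   0.004,  -0.   ]), 'tool_pos': array([ 0.203, -0.591,  0.23 ]), 'tool_rot': array([ 0.576, -0.575,  0.411, -0.41 ]), 'contact_force': array([-0.346, -0.32 ,  0.002]), 'ft_torque': array([ 0.022, -0.014, -0.013]), 'gripper_width': 1.0006383127608336} -0.0187
```

View pics/t.png

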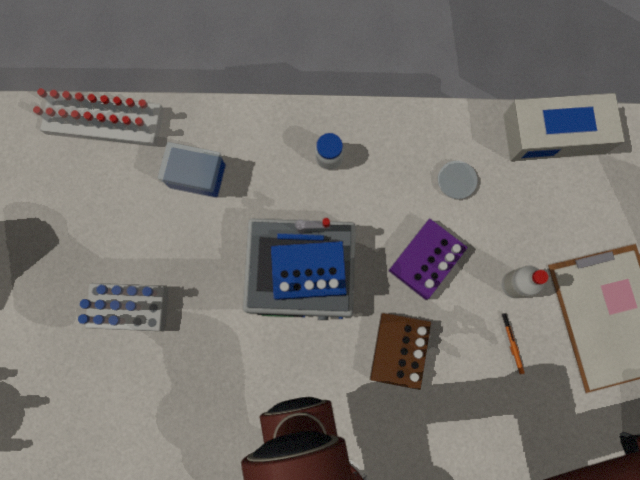

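View pics/s.png

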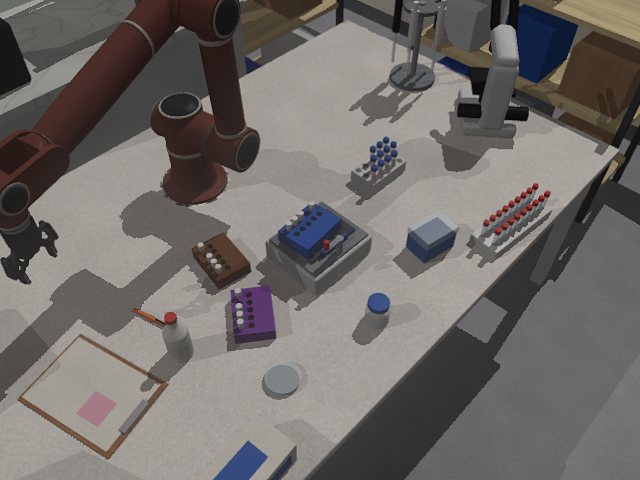

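The only blue block is at about (308,270) in the top view, on the shaker. The brown one at (400,350) and the purple one at (430,260) are lookalikes. The red knob is at (326,222) and the post at (300,224).

Run:
```python
from h import *
np.set_printoptions(precision=4,suppress=True)
f=grab("top"); P=cloud(f); img=f["img"]; hsv=cv2.cvtColor(img,cv2.COLOR_BGR2HSV)
reg=np.zeros((480,640),bool); reg[205:325,235:365]=1
z=P[...,2]
blue=reg&(cv2.inRange(hsv,(100,120,60),(130,255,255))>0)
def rect(m,n):
    p=P[m][:,:2]; r=cv2.minAreaRect(np.float32(p*1000)); print(n,m.sum(),r,P[m].mean(0))
rect(blue&(abs(z-.135)<.008),"blocktop")
rect(blue&(abs(z-.102)<.006)&(P[...,0]>.4)&(np.arange(480)[:,None]<245),"stop")
red=reg&(cv2.inRange(hsv,(0,120,80),(8,255,255))>0)
print("knob",P[red].mean(0),red.sum())
rect(reg&(abs(z-.08)<.008)&~blue,"shaker")
T=f["img"][195:335,225:375]; save("crop.png",cv2.resize(T,None,fx=5,fy=4.2857,interpolation=cv2.INTER_CUBIC))
q=np.array(manip.state()["tool_rot"]);print(R.from_quat(q[[1,2,3,0]]).as_matrix(), grab("wrist")["T_tool_cam"])
```

```text
blocktop 3119 ((499.0574645996094, 39.5413932800293), (110.53092193603516, 150.05799865722656), 4.8491129875183105) [0.5032 0.0408 0.1347]
stop 214 ((574.0025634765625, 60.19342803955078), (97.35966491699219, 10.613373756408691), 89.23033905029297) [0.5741 0.0608 0.1018]
knob [0.5948 0.0039 0.1675] 47
shaker 4154 ((514.0811157226562, 60.6431884765625), (235.9857635498047, 202.81077575683594), 89.06068420410156) [0.509  0.0751 0.08  ]
[[ 0.3248 -0.0003  0.9458]
 [-0.9458  0.0016  0.3248]
 [-0.0016 -1.      0.0002]] [[ 1.     -0.0013  0.      0.0019]
 [-0.0004 -0.2643  0.9644 -0.142 ]
 [-0.0012 -0.9644 -0.2643  0.0667]
 [ 0.      0.      0.      1.    ]]
```

View pics/crop.png

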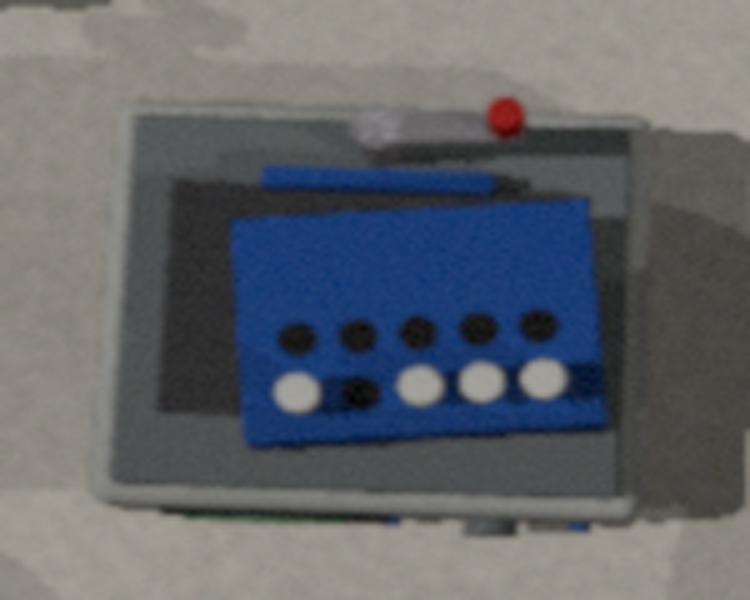

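Call:
{"api": "drive_tool", "payload": {"motion": [[[0, -0.4, 0], [0, 1, 0], -1], [[0, 0, 0], [0, 1, 0], -1], [[0, 0, 0], [0, 1, 0], -1], [[0, 0, 0], [0, 0.95, 0], -1], [[-1, 0, 0.3], [0, 0, 0], -1], [[-1, 0, 0.3], [0, 0, 0], -1], [[-1, 0, 0.3], [0, 0, 0], -1], [[-1, 0, 0.3], [0, 0, 0], -1], [[-1, 0, 0.3], [0, 0, 0], -1], [[-1, 0, 0.3], [0, 0, 0], -1], [[-1, 0, 0.3], [0, 0, 0], -1], [[-1, 0, 0.3], [0, 0, 0], -1]]}}

```text
time: 1.4
tool_pos: [0.2659, -0.3908, 0.2411]
tool_rot: [0.497, -0.496, 0.504, -0.503]
contact_force: [-0.2, 0.1, 0.0]
gripper_width: 1.003
```

Call:
{"api": "drive_tool", "payload": {"motion": [[[-1, 0, 0.3], [0, 0, 0], -1], [[-1, 0, 0.3], [0, 0, 0], -1], [[-1, 0, 0.3], [0, 0, 0], -1], [[-1, 0, 0.3], [0, 0, 0], -1], [[-1, 0, 0.3], [0, 0, 0], -1], [[-1, 0, 0.3], [0, 0, 0], -1], [[-1, 0, 0.3], [0, 0, 0], -1], [[-1, 0, 0.3], [0, 0, 0], -1], [[-1, 0, 0.3], [0, 0, 0], -1], [[-1, 0, 0.3], [0, 0, 0], -1], [[-1, 0, 0.3], [0, 0, 0], -1], [[-1, 0, 0.3], [0, 0, 0], -1]]}}

```text
time: 2.6
tool_pos: [0.36, -0.0921, 0.2412]
tool_rot: [-0.497, 0.496, -0.503, 0.504]
contact_force: [1.4, -0.8, -0.1]
gripper_width: 1.002
```

```bash
cat >> h.py <<'E'
Y0=-0.015; O=np.array([0.5137,0.0602,0.]); RS=R.from_euler("z",Y0).as_matrix()  # shaker
def shk(p): return (np.asarray(p)-O)@RS
def rel(p,ang,tilt=0):
    """p: shaker-frame target (x,y,z) m; ang: shaker-frame heading of tool z; prints tool-axes shift (25mm) after turn, turn (5deg), state"""
    s=manip.state(); q=np.array(s["tool_rot"]); M=R.from_quat(q[[1,2,3,0]])
    z=RS@[np.cos(ang),np.sin(ang),0]; y=np.array([0,0,-1.]); N=R.from_matrix(np.c_[np.cross(y,z),y,z])
    w=O+RS@np.asarray(p)
    np.set_printoptions(precision=3,suppress=True)
    print("turn",(M.inv()*N).as_rotvec()/np.radians(5),"shift after turn",N.inv().apply(w-s["tool_pos"])/.025,
      "\nnow shk",shk(s["tool_pos"])*1000,"F",np.array(s["contact_force"])@RS,"t",s["time"],"q",s["joint_pos"],s["gripper_width"])
E
python3 -c "
from h import *
rel([-.105,-.02,.2],0)"
```

```text
turn [-0.003  0.011  0.001] shift after turn [-5.385  1.648  1.857] 
now shk [-151.415 -154.616  241.211] F [ 1.378 -0.763 -0.074] t 2.6 q [-0.452 -0.627  2.144  0.     1.625  1.133] 1.0023748951300395
```

Call:
{"api": "drive_tool", "payload": {"motion": [[[-1, 0, 0.4], [0, 0, 0], -1], [[-1, 0, 0.4], [0, 0, 0], -1], [[-1, 0, 0.4], [0, 0, 0], -1], [[-1, 0, 0.4], [0, 0, 0], -1], [[-1, 0, 0.3], [0, 0, 0], -1], [[-0.4, 0, 0], [0, 0, 0], -1], [[0, 0, 0], [0, 0, 0], -1]]}}

```text
time: 3.3
tool_pos: [0.409, 0.0418, 0.2411]
tool_rot: [0.497, -0.497, 0.503, -0.503]
contact_force: [0.3, -0.5, -0.7]
gripper_width: 1.003
```

```bash
cat >> h.py <<'E'
def look(name,fn):
    f=grab("wrist"); P=cloud(f); save(fn,f["img"]); hsv=cv2.cvtColor(f["img"],cv2.COLOR_BGR2HSV)
    blue=cv2.inRange(hsv,(100,120,50),(130,255,255))>0; z=P[...,2]
    for n,m in (("block",blue&(z>.118)&(z<.142)),("stop",blue&(z>.098)&(z<.106))):
        if m.sum()>50:
            p=shk(P[m]); r=cv2.minAreaRect(np.float32(p[:,:2]*1000)); print(n,m.sum(),r,"zmed",np.median(p[:,2]),p.min(0),p.max(0))
    return f,P
E
python3 -c "
from h import *
rel([-.105,-.02,.098],0)
look('wrist','w1.png')"
```

```text
turn [0.008 0.039 0.002] shift after turn [ 0.001  5.724 -0.024] 
now shk [-104.4    -19.963  241.11 ] F [ 0.346 -0.541 -0.725] t 3.3 q [-0.079 -0.504  2.067 -0.     1.58   1.503] 1.003148587557509
block 38205 ((-17.935340881347656, -26.08819580078125), (101.40837860107422, 150.25372314453125), 5.635336399078369) zmed 0.13444974948136226 [-0.075 -0.105  0.131] [0.026 0.053 0.137]
```

View pics/w1.png

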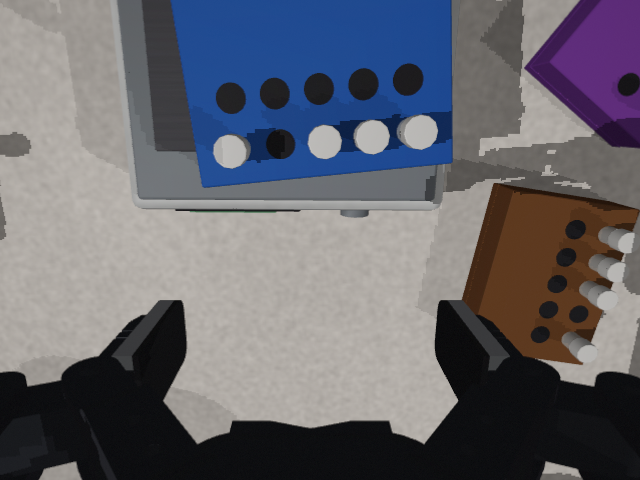

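Call:
{"api": "drive_tool", "payload": {"motion": [[[0, 1, 0], [0, 0, 0], -1], [[0, 1, 0], [0, 0, 0], -1], [[0, 1, 0], [0, 0, 0], -1], [[0, 1, 0], [0, 0, 0], -1], [[0, 1, 0], [0, 0, 0], -1], [[0, 0.65, 0], [0, 0, 0], -1], [[0, 0, 0], [0, 0, 0], -1]]}}

```text
time: 4.05
tool_pos: [0.407, 0.0401, 0.0973]
tool_rot: [0.495, -0.497, 0.505, -0.503]
contact_force: [-0.9, -0.0, 0.1]
gripper_width: 0.999
```

Call:
{"api": "drive_tool", "payload": {"motion": [[[0, 0, 0.2], [0, 0, 0], -1], [[0, 0, 0.2], [0, 0, 0], -1], [[0, 0, 0.1], [0, 0, 0], -1], [[0, 0, 0.1], [0, 0, 0], -1], [[0, 0, 0.1], [0, 0, 0], -1], [[0, 0, 0.1], [0, 0, 0], -1], [[0, 0, 0.1], [0, 0, 0], -1], [[0, 0, 0], [0, 0, 0], -1]]}}

```text
time: 4.85
tool_pos: [0.4317, 0.041, 0.0999]
tool_rot: [0.496, -0.497, 0.504, -0.503]
contact_force: [-2.1, 1.0, 0.7]
gripper_width: 0.999
```

```bash
python3 -c "
from h import *
rel([-.066,-.02,.098],0)
look('wrist','w2.png')"
```

```text
turn [ 0.01   0.016 -0.005] shift after turn [-0.016  0.076  0.629] 
now shk [-81.731 -20.392  99.904] F [-2.071  0.95   0.712] t 4.85 q [-0.077 -0.311  2.169  0.     1.284  1.507] 0.9987916555373185
block 129870 ((-27.870830535888672, -27.020034790039062), (91.17086791992188, 151.56637573242188), 3.73482608795166) zmed 0.134384785591683 [-0.077 -0.105  0.118] [0.013 0.051 0.137]
```

Call:
{"api": "drive_tool", "payload": {"motion": [[[0, 0, 0.06], [0, 0, 0], -1], [[0, 0, 0.06], [0, 0, 0], -1], [[0, 0, 0.06], [0, 0, 0], -1], [[0, 0, 0.06], [0, 0, 0], -1], [[0, 0, 0.06], [0, 0, 0], -1], [[0, 0, 0.06], [0, 0, 0], -1], [[0, 0, 0], [0, 0, 0], -1]]}}

```text
time: 5.6
tool_pos: [0.4411, 0.0406, 0.1]
tool_rot: [-0.497, 0.496, -0.503, 0.504]
contact_force: [-2.6, 1.5, -0.3]
gripper_width: 1.005
```

```bash
python3 -c "
from h import *
rel([-.066,-.02,.098],0)
look('wrist','w3.png')"
```

```text
turn [-0.007  0.01   0.001] shift after turn [-0.028  0.079  0.251] 
now shk [-72.266 -20.701  99.971] F [-2.573  1.451 -0.294] t 5.6 q [-0.077 -0.285  2.148 -0.     1.277  1.508] 1.0054035079772665
block 132672 ((-20.954120635986328, -28.63977813720703), (91.27143859863281, 151.37271118164062), 1.7091100215911865) zmed 0.13439403392376326 [-0.068 -0.105  0.118] [0.023 0.048 0.138]
```

View pics/w3.png

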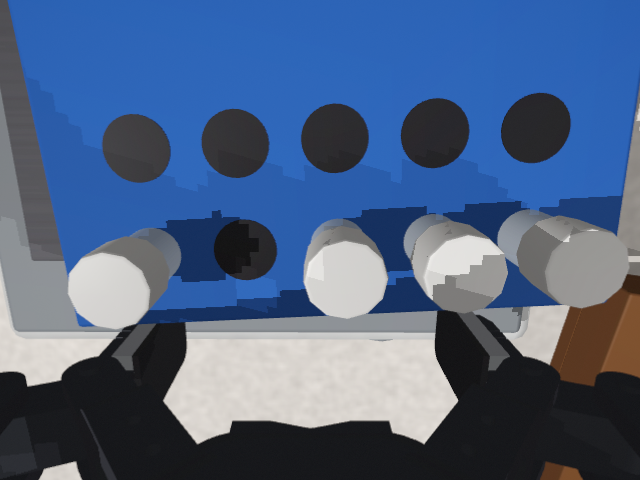

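The left finger is in contact and turning the block square, and the right finger (around (470,330)) is about to touch. I'll keep pushing.

Call:
{"api": "drive_tool", "payload": {"motion": [[[0, 0, 0.06], [0, 0, 0], -1], [[0, 0, 0.06], [0, 0, 0], -1], [[0, 0, 0.06], [0, 0, 0], -1], [[0, 0, 0], [0, 0, 0], -1]]}}

```text
time: 6.05
tool_pos: [0.4456, 0.0405, 0.1]
tool_rot: [-0.497, 0.496, -0.503, 0.504]
contact_force: [-1.5, 1.3, -0.6]
gripper_width: 1.001
```

Call:
{"api": "drive_tool", "payload": {"motion": [[[0, 0, 0.04], [0, 0, 0], -1], [[0, 0, 0.04], [0, 0, 0], -1], [[0, 0, 0], [0, 0, 0], -1]]}}

```text
time: 6.35
tool_pos: [0.4467, 0.0409, 0.0999]
tool_rot: [0.496, -0.497, 0.504, -0.503]
contact_force: [-5.2, 1.6, 2.6]
gripper_width: 0.999
```

Call:
{"api": "drive_tool", "payload": {"motion": [[[0, 0, 0.04], [0, 0, 0], -1], [[0, 0, 0.04], [0, 0, 0], -1], [[0, 0, 0], [0, 0, 0], -1]]}}

```text
time: 6.65
tool_pos: [0.4477, 0.0415, 0.0999]
tool_rot: [0.496, -0.497, 0.505, -0.501]
contact_force: [-9.8, 4.1, 5.5]
gripper_width: 1.0
```

```bash
python3 -c "
from h import *
rel([-.066,-.02,.098],0)
look('wrist','w4.png')"
```

```text
turn [ 0.056  0.025 -0.023] shift after turn [ 0.011  0.075 -0.012] 
now shk [-65.697 -19.73   99.873] F [-9.907  3.996  5.457] t 6.65 q [-0.075 -0.261  2.13   0.002  1.278  1.509] 0.9995217698849047
block 136672 ((-15.395492553710938, -29.857574462890625), (90.91329193115234, 151.13934326171875), 0.9308018684387207) zmed 0.13440012224221876 [-0.062 -0.105  0.119] [0.029 0.046 0.14 ]
```

Run:
```python
from h import *
f=grab("top"); P=cloud(f); img=f["img"]; hsv=cv2.cvtColor(img,cv2.COLOR_BGR2HSV)
blue=cv2.inRange(hsv,(100,120,50),(130,255,255))>0; blue[:205]=0;blue[325:]=0;blue[:,:235]=0;blue[:,365:]=0
z=P[...,2]
for n,m in (("block",blue&(z>.12)&(z<.145)),("stop",blue&(z>.096)&(z<.107)&(P[...,0]>.55))):
    p=shk(P[m]);print(n,m.sum(),cv2.minAreaRect(np.float32(p[:,:2]*1000)),np.median(p[:,2]),p.min(0),p.max(0))
a=cv2.resize(img[195:335,225:375],(400,373),interpolation=cv2.INTER_CUBIC)
w=cv2.resize(cv2.imread("pics/w4.png"),(400,300)); o=np.zeros((373,800,3),np.uint8);o[:,:400]=a;o[:300,400:]=w
save("c2.png",o)
print(manip.state()["ft_torque"],manip.state()["contact_force"])
```

```text
block 1696 ((1.3246307373046875, -24.60919189453125), (150.54833984375, 110.0533676147461), 89.83963012695312) 0.13453233606269 [-0.05390101 -0.09991207  0.12740167] [0.05631553 0.0505278  0.14236606]
stop 94 ((63.03213119506836, 0.91375732421875), (5.648056983947754, 96.97489166259766), 0.030147796496748924) 0.10179040111578141 [ 0.06018948 -0.04757476  0.09648094] [0.06584173 0.04940072 0.10693591]
[0.80157938 1.33360774 0.46550635] [-8.93387868  4.51089065  5.90630282]
```

View pics/c2.png

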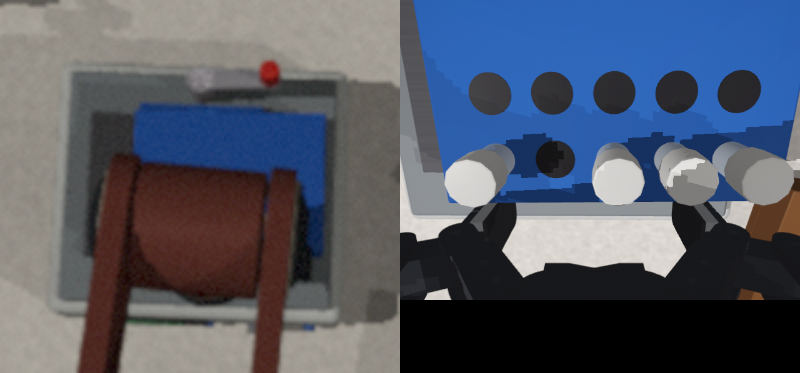

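Block is flush (yaw -0.16° relative to the shaker, rear face about +56 mm), with its centre at y = -24.6 mm. Next I'll back off, turn 90° and go to its right side.

Call:
{"api": "drive_tool", "payload": {"motion": [[[0, 0, -0.5], [0, 0, 0], -1], [[0, 0, -1], [0, 0, 0], -1], [[0, -1, 0], [0, 0, 0], -0.6], [[0, -1, 0], [0, 0, 0], -0.5], [[0, -1, 0], [0, 0, 0], -0.4], [[0, -1, 0], [0, -1, 0], -0.4], [[0, -1, 0], [0, -1, 0], -0.4], [[0, 0, 0], [0, -1, 0], -0.4], [[0, 0, 0], [0, -1, 0], -0.4], [[0, 0, 0], [0, -1, 0], -0.4], [[0, 0, 0], [0, -1, 0], -0.4], [[0, 0, 0], [0, -1, 0], -0.4]]}}

```text
time: 7.95
tool_pos: [0.4128, 0.0407, 0.2258]
tool_rot: [0.626, -0.625, 0.329, -0.331]
contact_force: [0.7, -0.1, 0.3]
gripper_width: 0.697
```

Call:
{"api": "drive_tool", "payload": {"motion": [[[0, 0, 0], [0, -1, 0], -0.4], [[0, 0, 0], [0, -1, 0], -0.4], [[0, 0, 0], [0, -1, 0], -0.4], [[0, 0, 0], [0, -1, 0], -0.4], [[0, 0, 0], [0, -1, 0], -0.4], [[0, 0, 0], [0, -1, 0], -0.4], [[0, 0, 0], [0, -1, 0], -0.4], [[0, 0, 0], [0, -1, 0], -0.4], [[0, 0, 0], [0, -1, 0], -0.4], [[0, 0, 0], [0, -1, 0], -0.4], [[0, 0, 0], [0, -1, 0], -0.4], [[0, 0, 0], [0, 0, 0], -0.4]]}}

```text
time: 9.15
tool_pos: [0.4126, 0.0408, 0.2257]
tool_rot: [-0.707, 0.707, -0.004, 0.006]
contact_force: [0.7, 0.0, -0.3]
gripper_width: 0.701
```

```bash
python3 -c "
from h import *
rel([-.006,-.128,.102],np.pi/2)"
```

```text
turn [0.006 0.004 0.03 ] shift after turn [ 3.791  4.948 -4.283] 
now shk [-100.777  -20.926  225.689] F [ 0.651  0.057 -0.264] t 9.15 q [-0.081 -0.489  2.082 -0.     1.546 -0.066] 0.7014331267362385
```

Call:
{"api": "drive_tool", "payload": {"motion": [[[0, 0, -1], [0, 0, 0], -0.4], [[0, 0, -1], [0, 0, 0], -0.4], [[1, 0, -1], [0, 0, 0], -0.4], [[1, 0, -1], [0, 0, 0], -0.4], [[1, 0, -0.3], [0, 0, 0], -0.4], [[0.8, 0, 0], [0, 0, 0], -0.4], [[0, 1, 0], [0, 0, 0], -0.4], [[0, 1, 0], [0, 0, 0], -0.4], [[0, 1, 0], [0, 0, 0], -0.4], [[0, 1, 0], [0, 0, 0], -0.4], [[0, 0.9, 0], [0, 0, 0], -0.4], [[0, 0, 0], [0, 0, 0], -0.4]]}}

```text
time: 10.35
tool_pos: [0.5031, -0.0673, 0.099]
tool_rot: [0.708, -0.707, 0.008, -0.004]
contact_force: [0.4, 0.4, 0.4]
gripper_width: 0.704
```

Call:
{"api": "drive_tool", "payload": {"motion": [[[0, 0, 0.15], [0, 0, 0], -0.4], [[0, 0, 0.15], [0, 0, 0], -0.4], [[0, 0, 0.15], [0, 0, 0], -0.4], [[0, 0, 0.1], [0, 0, 0], -0.4], [[0, 0, 0.1], [0, 0, 0], -0.4], [[0, 0, 0], [0, 0, 0], -0.4]]}}

```text
time: 10.95
tool_pos: [0.506, -0.0521, 0.1036]
tool_rot: [-0.706, 0.708, -0.004, 0.005]
contact_force: [-1.1, -4.8, 3.0]
gripper_width: 0.697
```

```bash
python3 -c "
from h import *
rel([-.006,-.128,.102],np.pi/2)
look('wrist','w5.png')"
```

```text
turn [0.025 0.018 0.013] shift after turn [ 0.001  0.063 -0.623] 
now shk [  -6.033 -112.417  103.587] F [-1.058 -4.784  2.961] t 10.95 q [-0.248 -0.113  1.996 -0.002  1.257 -0.234] 0.6974323933418619
block 100670 ((1.463134765625, -64.72020721435547), (91.40773010253906, 110.59800720214844), 89.86776733398438) zmed 0.1343574913226818 [-0.054 -0.11   0.119] [ 0.057 -0.019  0.138]
```

View pics/w5.png

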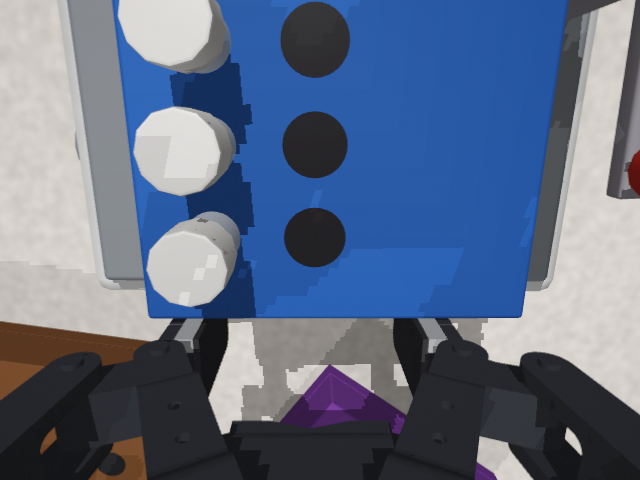

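Both fingers are square on the right face and in contact. Sliding along +y now, checking the block's height as I go.

Call:
{"api": "drive_tool", "payload": {"motion": [[[0, 0, 0.05], [0, 0, 0], -0.4], [[0, 0, 0.05], [0, 0, 0], -0.4], [[0, 0, 0.05], [0, 0, 0], -0.4], [[0, 0, 0.05], [0, 0, 0], -0.4], [[0, 0, 0.05], [0, 0, 0], -0.4], [[0, 0, 0.05], [0, 0, 0], -0.4], [[0, 0, 0.05], [0, 0, 0], -0.4], [[0, 0, 0.05], [0, 0, 0], -0.4], [[0, 0, 0.05], [0, 0, 0], -0.4], [[0, 0, 0.05], [0, 0, 0], -0.4], [[0, 0, 0], [0, 0, 0], -0.4]]}}

```text
time: 12.1
tool_pos: [0.5061, -0.0403, 0.1034]
tool_rot: [-0.706, 0.708, -0.005, 0.005]
contact_force: [-2.1, -6.5, 4.7]
gripper_width: 0.7
```

```bash
python3 -c "
from h import *
rel([-.006,-.094,.102],np.pi/2)
look('wrist','w6.png')"
```

```text
turn [0.031 0.006 0.011] shift after turn [0.003 0.058 0.264] 
now shk [  -6.072 -100.599  103.439] F [-2.    -6.559  4.697] t 12.1 q [-0.225 -0.115  1.998 -0.003  1.257 -0.21 ] 0.6999160022742807
block 101044 ((1.4147682189941406, -49.50352478027344), (84.60020446777344, 110.57049560546875), 89.93733978271484) zmed 0.13436865266579548 [-0.054 -0.092  0.131] [ 0.057 -0.007  0.137]
```

Call:
{"api": "drive_tool", "payload": {"motion": [[[0, 0, 0.04], [0, 0, 0], -0.4], [[0, 0, 0.04], [0, 0, 0], -0.4], [[0, 0, 0.04], [0, 0, 0], -0.4], [[0, 0, 0.04], [0, 0, 0], -0.4], [[0, 0, 0], [0, 0, 0], -0.4]]}}

```text
time: 12.65
tool_pos: [0.5062, -0.0363, 0.1035]
tool_rot: [-0.706, 0.708, -0.005, 0.005]
contact_force: [-2.2, -6.9, 4.3]
gripper_width: 0.7
```

Call:
{"api": "drive_tool", "payload": {"motion": [[[0, 0, 0.04], [0, 0, 0], -0.4], [[0, 0, 0.04], [0, 0, 0], -0.4], [[0, 0, 0.04], [0, 0, 0], -0.4], [[0, 0, 0], [0, 0, 0], -0.4]]}}

```text
time: 13.05
tool_pos: [0.5062, -0.0333, 0.1034]
tool_rot: [-0.706, 0.708, -0.005, 0.005]
contact_force: [-2.4, -6.9, 4.3]
gripper_width: 0.696
```

```bash
python3 -c "
from h import *
rel([-.006,-.094,.102],np.pi/2)
look('wrist','w7.png')"
```

```text
turn [0.03  0.005 0.011] shift after turn [ 0.003  0.058 -0.016] 
now shk [ -6.072 -93.609 103.442] F [-2.276 -6.899  4.33 ] t 13.05 q [-0.211 -0.116  1.999 -0.003  1.257 -0.196] 0.6964194810638088
block 101047 ((1.5021514892578125, -42.545040130615234), (84.58392333984375, 110.4474868774414), 89.97493743896484) zmed 0.13437489163639882 [-0.054 -0.085  0.132] [ 0.057 -0.     0.137]
```

Call:
{"api": "drive_tool", "payload": {"motion": [[[0, 0, 0.03], [0, 0, 0], -0.4], [[0, 0, 0.03], [0, 0, 0], -0.4], [[0, 0, 0.03], [0, 0, 0], -0.4]]}}

```text
time: 13.4
tool_pos: [0.5063, -0.0311, 0.1034]
tool_rot: [-0.706, 0.708, -0.005, 0.006]
contact_force: [-1.4, -7.6, 4.9]
gripper_width: 0.704
```

Call:
{"api": "drive_tool", "payload": {"motion": [[[0, 0, 0.03], [0, 0, 0], -0.4], [[0, 0, 0.03], [0, 0, 0], -0.4], [[0, 0, 0.03], [0, 0, 0], -0.4]]}}

```text
time: 13.7
tool_pos: [0.5062, -0.0281, 0.1029]
tool_rot: [-0.707, 0.707, -0.005, 0.006]
contact_force: [-0.6, -0.8, 0.6]
gripper_width: 0.7
```

```bash
python3 -c "
from h import *
rel([-.006,-.094,.102],np.pi/2)
look('wrist','w8.png')"
```

```text
turn [0.009 0.002 0.012] shift after turn [ 0.006  0.035 -0.224] 
now shk [ -6.146 -88.403 102.877] F [-0.583 -0.842  0.638] t 13.7 q [-0.202 -0.116  2.    -0.001  1.256 -0.187] 0.7001058244010772
block 99494 ((1.4549140930175781, -40.221229553222656), (90.79417419433594, 110.66053771972656), 89.79533386230469) zmed 0.13294227661237273 [-0.054 -0.086  0.118] [0.057 0.005 0.136]
```

Call:
{"api": "drive_tool", "payload": {"motion": [[[0, 0, 0], [0, 0, 0], -0.4], [[0, 0, 0], [0, 0, 0], -0.4]]}}

```text
time: 13.95
tool_pos: [0.5056, -0.027, 0.1022]
tool_rot: [0.707, -0.707, 0.005, -0.005]
contact_force: [-0.6, -0.5, -0.3]
gripper_width: 0.698
```

```bash
cat >> h.py <<'E'
def tilt(f,P):
    hsv=cv2.cvtColor(f["img"],cv2.COLOR_BGR2HSV); p=shk(P[(cv2.inRange(hsv,(100,120,50),(130,255,255))>0)&(P[...,2]>.124)&(P[...,2]<.142)])
    for _ in range(3):
        A=np.c_[p[:,:2],np.ones(len(p))]; c=np.linalg.lstsq(A,p[:,2],rcond=None)[0]; p=p[abs(A@c-p[:,2])<.002]
    print("plane slope x,y",c[:2],"z at centre",c[2])
E
python3 -c "
from h import *
rel([-.006,-.094,.102],np.pi/2)
tilt(*look('wrist','w9.png'))"
```

```text
turn [-0.012  0.012 -0.006] shift after turn [ 0.031  0.007 -0.267] 
now shk [ -6.773 -87.335 102.163] F [-0.583 -0.551 -0.285] t 13.95 q [-0.201 -0.116  2.001  0.001  1.257 -0.187] 0.6977905425405962
block 93262 ((1.4280853271484375, -36.52387619018555), (87.78278350830078, 110.60199737548828), 89.97760009765625) zmed 0.12746648347247366 [-0.054 -0.08   0.118] [0.057 0.007 0.13 ]
plane slope x,y [0.001 0.001] z at centre 0.12747201228265434
```

Seated: the block's top is at 127.5 mm, flat, and the sliding force has vanished. Now I'll retreat and place half-open jaws astride the knob.

Call:
{"api": "drive_tool", "payload": {"motion": [[[0, 0, -0.5], [0, 0, 0], -0.4], [[0, 0, -1], [0, 0, 0], -0.2], [[0, -1, 0], [0, 0, 0], 0], [[0, -1, 0], [0, 0, 0], 0.1], [[0, -1, 0], [0, 0, 0], 0.2], [[0, -1, 0], [0, 0, 0], 0.2], [[0, -1, 0], [0, 0, 0], 0.2], [[1, 0, 1], [0, 0, 0], 0.2], [[1, 0, 1], [0, 0, 0], 0.2], [[1, 0, 0.8], [0, 0, 0], 0.2], [[0.5, 0, 0], [0, 0, 0], 0.2], [[0, 0, 0], [0, 0, 0], 0.2]]}}

```text
time: 15.2
tool_pos: [0.5946, 0.0032, 0.2271]
tool_rot: [-0.707, 0.707, -0.005, 0.004]
contact_force: [-0.1, -0.0, -0.4]
gripper_width: 0.4
```

Run:
```python
from h import *
rel([.081,-.055,.143],np.pi/2)
f,P=look('wrist','w10.png'); hsv=cv2.cvtColor(f["img"],cv2.COLOR_BGR2HSV)
m=((cv2.inRange(hsv,(0,120,60),(8,255,255))|cv2.inRange(hsv,(172,120,60),(180,255,255)))>0)&(P[...,2]>.135)&(P[...,2]<.18)
p=shk(P[m]); t=p[p[:,2]>.165]; print("knob",len(p),p.mean(0) if len(p) else 0, "top",len(t),t.mean(0) if len(t) else 0)
```

```text
turn [ 0.005  0.019 -0.009] shift after turn [-0.028  3.363  0.03 ] 
now shk [ 81.709 -55.756 227.085] F [-0.144 -0.029 -0.405] t 15.2 q [-0.119 -0.016  1.689 -0.     1.469 -0.106] 0.39953735515607436
block 41824 ((1.8134498596191406, -3.135772705078125), (110.7983169555664, 146.8163604736328), 0.169535294175148) zmed 0.12736995244756205 [-0.054 -0.077  0.118] [0.057 0.07  0.141]
stop 2874 ((61.626731872558594, -1.67529296875), (147.040283203125, 10.281620979309082), 89.7719955444336) zmed 0.10141799069795648 [ 0.056 -0.075  0.098] [0.067 0.072 0.106]
knob 1071 [ 0.083 -0.056  0.163] top 719 [ 0.083 -0.058  0.168]
```

View pics/w10.png

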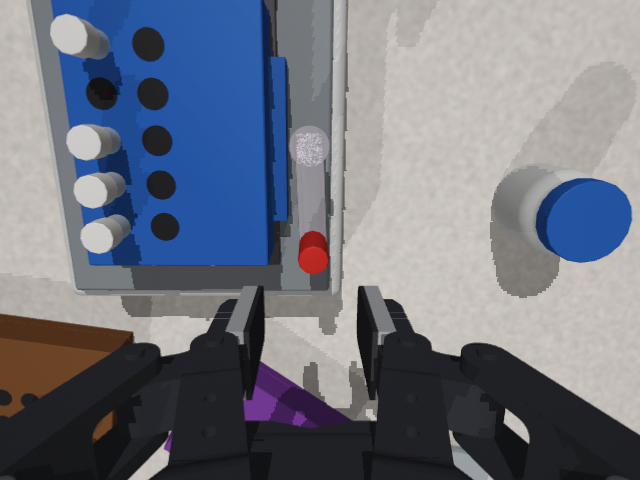

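The red knob at (312,252) lies between the jaws in x. I'll descend and swing it along the arc.

Call:
{"api": "drive_tool", "payload": {"motion": [[[0, 0.8, 0], [0, 0, 0], 0.2], [[0, 0.8, 0], [0, 0, 0], 0.2], [[0, 0.8, 0], [0, 0, 0], 0.2], [[0, 0.6, 0], [0, 0, 0], 0.2], [[0, 0.35, 0], [0, 0, 0], 0.2], [[0, 0, 0], [0, 0, 0], 0.2]]}}

```text
time: 15.85
tool_pos: [0.5926, 0.0034, 0.1423]
tool_rot: [0.707, -0.707, 0.006, -0.004]
contact_force: [0.1, -0.2, -0.3]
gripper_width: 0.396
```

Call:
{"api": "drive_tool", "payload": {"motion": [[[-0.19, 0, 0.01], [0, 1, 0], 0.2], [[-0.19, 0, 0.01], [0, 1, 0], 0.2], [[-0.19, 0, 0.01], [0, 1, 0], 0.2], [[-0.19, 0, 0.01], [0, 1, 0], 0.2], [[-0.19, 0, 0.01], [0, 1, 0], 0.2], [[-0.19, 0, 0.01], [0, 1, 0], 0.2]]}}

```text
time: 16.45
tool_pos: [0.5675, 0.0112, 0.1455]
tool_rot: [-0.681, 0.681, -0.188, 0.19]
contact_force: [0.5, -1.3, -0.6]
gripper_width: 0.404
```

Call:
{"api": "drive_tool", "payload": {"motion": [[[-0.19, 0, 0.01], [0, 1, 0], 0.2], [[-0.19, 0, 0.01], [0, 1, 0], 0.2], [[-0.19, 0, 0.01], [0, 1, 0], 0.2], [[-0.19, 0, 0.01], [0, 1, 0], 0.2], [[-0.19, 0, 0.01], [0, 1, 0], 0.2], [[-0.19, 0, 0.01], [0, 1, 0], 0.2]]}}

```text
time: 17.05
tool_pos: [0.5479, 0.0316, 0.1455]
tool_rot: [0.609, -0.609, 0.358, -0.36]
contact_force: [-0.4, -1.0, 0.3]
gripper_width: 0.401
```

Call:
{"api": "drive_tool", "payload": {"motion": [[[-0.19, 0, 0.01], [0, 1, 0], 0.2], [[-0.19, 0, 0.01], [0, 1, 0], 0.2], [[-0.19, 0, 0.01], [0, 1, 0], 0.2], [[-0.19, 0, 0.01], [0, 1, 0], 0.2], [[-0.19, 0, 0.01], [0, 1, 0], 0.2], [[0, 0, 0], [0, 0, 0], 0.2]]}}

```text
time: 17.65
tool_pos: [0.5413, 0.0549, 0.1453]
tool_rot: [0.519, -0.518, 0.481, -0.482]
contact_force: [-0.3, -0.3, 0.0]
gripper_width: 0.4
```

```bash
cat >> h.py <<'E'
def knob(f,P):
    hsv=cv2.cvtColor(f["img"],cv2.COLOR_BGR2HSV)
    m=((cv2.inRange(hsv,(0,120,60),(8,255,255))|cv2.inRange(hsv,(172,120,60),(180,255,255)))>0)&(P[...,2]>.135)&(P[...,2]<.18)
    p=shk(P[m]); print("knob",len(p),p.mean(0) if len(p) else 0)
E
python3 -c "
from h import *
rel([.026,0,.143],0)
f,P=look('wrist','w11.png');knob(f,P)"
```

```text
turn [-0.026  1.02   0.002] shift after turn [-0.194  0.092 -0.069] 
now shk [ 27.715  -4.859 145.312] F [-0.253 -0.297  0.03 ] t 17.65 q [-0.036 -0.073  1.885 -0.     1.328  1.461] 0.39967399660560454
block 40710 ((15.690345764160156, -1.6488494873046875), (150.1438446044922, 108.41798400878906), 89.89110565185547) zmed 0.1273515375753773 [-0.039 -0.077  0.118] [0.07  0.073 0.137]
stop 4804 ((61.439781188964844, -1.2661666870117188), (148.93482971191406, 10.89732837677002), 89.90595245361328) zmed 0.10149067154272717 [ 0.056 -0.076  0.098] [0.067 0.073 0.106]
knob 3086 [ 0.031 -0.015  0.162]
```

Call:
{"api": "drive_tool", "payload": {"motion": [[[-0.15, 0, 0], [0, 1, 0], 0.2], [[-0.1, 0, 0], [0, 0, 0], 0.2], [[-0.1, 0, 0], [0, 0, 0], 0.2], [[-0.05, 0, 0], [0, 0, 0], 0.2], [[0, 0, 0], [0, 0, 0], 0.2]]}}

```text
time: 18.2
tool_pos: [0.5406, 0.0649, 0.1439]
tool_rot: [-0.497, 0.497, -0.503, 0.503]
contact_force: [-0.4, -0.3, 0.7]
gripper_width: 0.402
```

Call:
{"api": "drive_tool", "payload": {"motion": [[[-0.06, 0, 0], [0, 0, 0], 0.2], [[-0.06, 0, 0], [0, 0, 0], 0.2], [[0, 0, 0], [0, 0, 0], 0.2]]}}

```text
time: 18.5
tool_pos: [0.5404, 0.0671, 0.1437]
tool_rot: [-0.496, 0.497, -0.503, 0.504]
contact_force: [0.0, -3.7, 0.6]
gripper_width: 0.401
```

Call:
{"api": "drive_tool", "payload": {"motion": [[[-0.05, 0, 0], [0, 0, 0], 0.2], [[-0.05, 0, 0], [0, 0, 0], 0.2], [[0, 0, 0], [0, 0, 0], 0.2]]}}

```text
time: 18.8
tool_pos: [0.5404, 0.0673, 0.1437]
tool_rot: [-0.495, 0.498, -0.502, 0.505]
contact_force: [-1.8, -12.1, 1.1]
gripper_width: 0.401
```

```bash
python3 -c "
from h import *
rel([.026,0,.143],0)
f,P=look('wrist','w12.png');knob(f,P)"
```

```text
turn [0.007 0.01  0.077] shift after turn [ 0.301  0.028 -0.025] 
now shk [ 26.622   7.519 143.698] F [ -1.64  -12.167   1.107] t 18.8 q [-0.009 -0.067  1.882 -0.007  1.327  1.577] 0.4007867167416167
block 41573 ((13.647317886352539, 0.20455169677734375), (108.93138885498047, 165.3074951171875), 9.554370880126953) zmed 0.12734074635693307 [-0.054 -0.077  0.118] [0.071 0.074 0.136]
stop 4896 ((61.380802154541016, -1.7649993896484375), (148.7848358154297, 10.72359848022461), 89.74296569824219) zmed 0.10147466414259979 [ 0.056 -0.076  0.098] [0.067 0.073 0.106]
knob 3158 [ 0.029 -0.003  0.162]
```

View pics/w12.png

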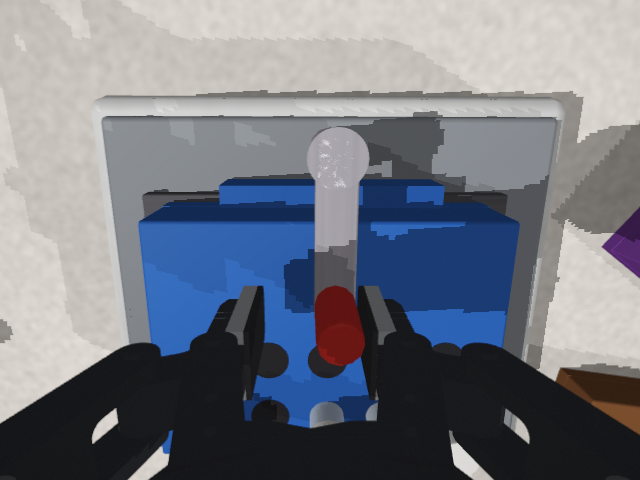

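Force rose to 12 N with no further motion: the bar (337,160)→(340,340) is at its end stop, along shaker -x. I'll relax the push, centre, lift straight up and go clear.

Call:
{"api": "drive_tool", "payload": {"motion": [[[0.2, 0, 0], [0, 0, 0], 0.2], [[0.1, 0, 0], [0, 0, 0], 0.2], [[0, 0, 0], [0, 0, 0], 0.2], [[0, -0.8, 0], [0, 0, 0], 0.2], [[0, -1, 0], [0, 0, 0], 0.2], [[0, -1, 0], [0, 0, 0], 0.2], [[0, -1, 0], [0, 0, 0], 0.2], [[0, -1, -1], [0, 0, 0], 0.2], [[0, 0, -1], [0, 0, 0], 0.2], [[0, 0, -1], [0, 0, 0], 0.2], [[0, 0, -1], [0, 0, 0], 0.2], [[0, 0, 0], [0, 0, 0], 0.2]]}}

```text
time: 20.05
tool_pos: [0.4388, 0.0649, 0.264]
tool_rot: [0.497, -0.496, 0.503, -0.503]
contact_force: [0.8, 0.0, 1.2]
gripper_width: 0.4
```

```bash
python3 -c "
from h import *
rel([.026,0,.143],0)
f,P=look('wrist','w13.png');knob(f,P);tilt(f,P)
t=grab('top')['img']; save('t2.png',cv2.resize(np.hstack([t,f['img']]),(800,300)))"
```

```text
turn [-0.009  0.024 -0.01 ] shift after turn [0.142 4.839 4.037] 
now shk [-74.937   3.548 263.972] F [0.814 0.037 1.244] t 20.05 q [-0.022 -0.422  1.973  0.001  1.59   1.562] 0.39984595698669173
block 33997 ((1.5592117309570312, -1.6405792236328125), (150.51808166503906, 110.26531219482422), 89.78361511230469) zmed 0.12746431740392128 [-0.054 -0.077  0.124] [0.057 0.074 0.141]
stop 924 ((64.32827758789062, -3.9827346801757812), (99.68817901611328, 4.854767799377441), 89.93355560302734) zmed 0.10153985368446669 [ 0.062 -0.054  0.099] [0.067 0.046 0.104]
knob 843 [ 0.025 -0.004  0.166]
plane slope x,y [ 0.001 -0.   ] z at centre 0.12745473264893964
```

View pics/t2.png

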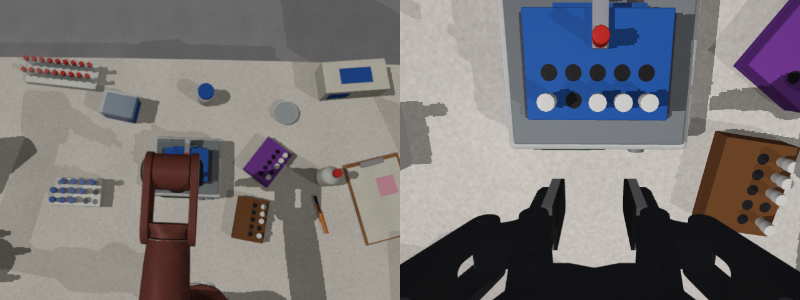

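```bash
python3 -c "
from h import *
print(manip.job_done())"
```

```text
the job is handed in; nothing more can be done
None
```

The blue block is fully home on the pegs and the clamp bar is closed over it. I handed the job in at about 20 s; it gives no verdict.

- **Slide:** I pushed the block square against the rear stop, then along +y until it dropped. The sliding force fell from about 7 N to about 0.
- **Clamp:** I swung the knob round with half-open jaws until it stopped moving at about 12 N. I then eased off, lifted clear and left the arm well away.
- **Seating check:** The block's top is flat at 127.5 mm (128 mm expected when seated). Its yaw is about 0.2° off the shaker's.
- **Clamp check:** The bar points along shaker -x over the middle of the block. The knob measures (25, -4) mm. In the same view the stop's middle also reads about -4 mm in y, so the knob is centred within measuring error.
- **Other things on the bench:** They look unmoved in the last top view.
- **Disagreements:** The wrist and top views differed by 1 to 4 mm in absolute position. That was harmless because the pushes were guided by contact force.
- **Odd reading:** While I pushed the block, the tool also felt an upward force of about 3 to 6 N, which means it was pressing the block slightly down. I did not find the cause.

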